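# Unstack the ceramist's kit and set each piece on its place

## Task

The ceramist's kit has been left stacked up: take the stack apart and set each piece down on its own place: the pot with the orange lid on the orange coaster, the pot with the red lid on the red coaster, the white powder jar on the white coaster, and the flat wax tin, bare, inside the rim of the wooden tray and in line with it. Keep everything upright and set it down rather than dropping it, flat and inside each rim, with nothing left stacked. The pot with the tan lid already stands on its yellow coaster: leave it alone.

Things in the scene. Friction and masses are not known exactly. Their poses are not given: they have to be found in the camera images.
- orange_pot: small round paste pot, white body 30 mm in diameter, 21 mm high in all, flat orange screwed-on lid 32 mm in diameter (the upper 9 mm), about 30 g. Origin: centre of the underside, z up. At the start it stands on top of the powder jar, its underside 59 mm above the bench.
- red_pot: small round paste pot, white body 30 mm in diameter, 21 mm high in all, flat dark red screwed-on lid 32 mm in diameter (the upper 9 mm), about 30 g. Origin: centre of the underside, z up. At the start it stands on the wax tin beside the powder jar, about 29 mm from the tin's centre along the tin's +y, underside 18 mm above the bench.
- powder_jar: white round powder jar, body 48 mm in diameter, lid 50 mm in diameter (the upper 11 mm, fixed shut, flat on top), 41 mm high in all, about 80 g. Origin: centre of the underside, z up. At the start it stands on the wax tin, about 19 mm from the tin's centre along the tin's -y, underside 18 mm above the bench, with the orange-lidded pot on its lid.
- wax_tin: flat light-brown wood-coloured closed wax tin, 62 mm (its x) by 94 mm (its y) by 18 mm high, lid fixed shut, about 150 g. Origin: centre of the underside, z up. At the start it lies on the bench at the bottom of the stack; take it across its 62 mm width.
- orange_coaster: round orange coaster, 60 mm outside and 52 mm inside diameter, silicone, flat inner floor 9 mm above the bench, rim 4 mm thick and 13 mm high above the bench. Fixed to the bench. Origin: centre of the underside, at bench height z = 0.
- red_coaster: round red coaster, 60 mm outside and 52 mm inside diameter, silicone, flat inner floor 9 mm above the bench, rim 4 mm thick and 13 mm high above the bench. Fixed to the bench. Origin: centre of the underside, at bench height z = 0.
- white_coaster: round white coaster, 78 mm outside and 70 mm inside diameter, silicone, flat inner floor 9 mm above the bench, rim 4 mm thick and 13 mm high above the bench. Fixed to the bench. Origin: centre of the underside, at bench height z = 0.
- tin_tray: rectangular wooden tray, 88 mm (its x) by 120 mm (its y) outside, 80 by 112 mm inside, flat inner floor 9 mm above the bench, rim 13 mm high above the bench. Fixed to the bench. Origin: centre of the underside, at bench height z = 0. The tin's y must lie along the tray's y, either way round.
- tan_pot: small round paste pot, white body 30 mm in diameter, 21 mm high in all, flat tan screwed-on lid 32 mm in diameter (the upper 9 mm), about 30 g. Origin: centre of the underside, z up. It stands loose on the yellow coaster from the start and must be left standing there.
- yellow_coaster: round yellow coaster, 60 mm outside and 52 mm inside diameter, on which the tan-lidded pot stands. As the others: silicone, flat inner floor 9 mm above the bench, rim 4 mm thick and 13 mm high above the bench. Fixed to the bench. Origin: centre of the underside, at bench height z = 0.
Mind the look-alikes: they are no part of the job. What is shaped like the tan_pot but blue or turquoise is not meant.

How it is judged:
At the end, for the whole second after the job is handed in: Pots and jar within 12 mm of the centres of their coasters; tin within 12 mm of the tray's centre along each tray axis and 0.3 rad of its direction; all flat (0.06 rad) on the floors (underside under 12 mm), released, at rest; tan pot still upright on its coaster (horizontal distance between orange_pot and orange_coaster below 0.012 m and horizontal distance between red_pot and red_coaster below 0.012 m and horizontal distance between powder_jar and white_coaster below 0.012 m and x of wax_tin in the frame of tin_tray between -0.012 and 0.012 m and y of wax_tin in the frame of tin_tray between -0.012 and 0.012 m and angle between the y axis of wax_tin and the y axis of tin_tray, either way round below 0.3 rad and height (world z) of each of orange_pot, red_pot, powder_jar, wax_tin below 0.012 m and angle between each of orange_pot, red_pot, powder_jar, wax_tin, tan_pot's own z axis and vertical below 0.06 rad and linear speed of each of orange_pot, red_pot, powder_jar, wax_tin below 0.02 m/s and contact force between the fingers and orange_pot below 0.05 N and contact force between the fingers and red_pot below 0.05 N and contact force between the fingers and powder_jar below 0.05 N and contact force between the fingers and wax_tin below 0.05 N and horizontal distance between tan_pot and yellow_coaster below 0.014 m); the robot touches nothing.
It fails at once if one of the pieces is tipped by more than 0.6 rad (angle between any of orange_pot, red_pot, powder_jar, wax_tin, tan_pot's own z axis and vertical above 0.6 rad).
It fails at once if the tan-lidded pot is moved by more than 15 mm (distance of tan_pot from where it was at the start of the episode above 0.015 m).
It fails at once if a piece is dropped or thrown down (faster than 0.7 m/s while not in the fingers) ((linear speed of orange_pot above 0.7 m/s and contact force between the fingers and orange_pot below 0.05 N) or (linear speed of red_pot above 0.7 m/s and contact force between the fingers and red_pot below 0.05 N) or (linear speed of powder_jar above 0.7 m/s and contact force between the fingers and powder_jar below 0.05 N) or (linear speed of wax_tin above 0.7 m/s and contact force between the fingers and wax_tin below 0.05 N)).
It also fails if it takes over 109 s, if anything falls off the work surface, if the arm or the gripper's body presses on something with over 40 N, if the wrist force passes 120 N, or if a joint passes its speed limit or range.

## Robot

A 6-joint arm with a two-finger parallel gripper is mounted at the origin on a cart in front of the work surface, level with it; the furniture and walls round the work are solid. World frame = base frame: x ahead of the robot, y to its left, z up, the work surface at z = 0. Lengths are in m, angles in rad, forces in N, time in s.
With the tool pointing down it reaches from about 0.4 to 0.825 m from the base axis. Payload 7 kg.
Tool frame: the origin (TCP) lies at the very end of the fingers, on their centre line; the grasp point (between the pads) lies 19 mm behind it (arm.grip_point_offset is the distance from the TCP to the grasp point, in m); z points along the fingers, y is the line along which they close (so a half turn about z gives the same grasp; the last joint's range is limited). The gripper opens to 88 mm and grips with 3 to 60 N. Pads are 19 mm wide; open, the fingers measure 130 mm over their backs; the gripper's body (78 mm by 193 mm) begins 47 mm behind the grasp point.
Start: joints at [1.524, 0.359, 0.012, 0, -1.224, -0.288], TCP at [0.222, 0.637, 0.227] pointing down, gripper open.
Joint ranges: [-3.07, 3.07], [-1.43, 2.12], [-1.02, 1.25], [-3.03, 1.67], [-3.05, -0], [-3.03, 3.03]. Speed limits (rad/s): [2.39, 2.39, 3.01, 3.14, 3.14, 3.14].

## Interface

Orientations are given as [roll, pitch, yaw] about the fixed x, y, z axes, in that order (R = Rz(yaw) Ry(pitch) Rx(roll)).
In Python, from station import arm, eyes, ticket gives the robot as it stands. The module is installed in compiled form; this text tells all that it offers.
- The arm moves only by the tool servo_tool, never from a script. Its argument "targets" is a list of rows, each an object of numbers: "tx", "ty", "tz": the shift along the tool's x, y, z in mm; "ax", "ay", "az": the turn, a rotation vector about the tool's x, y, z in rad; "jaw": the finger opening in mm, from 0 to 87.6. A call has exactly 5 rows; each row is the pose to reach, as a shift and turn from the pose commanded when the call began, along the tool's axes at that moment; what a row does not reach only later rows make up. A row lasts 1/8 s, in which the tool goes at most 62.5 mm and 10.7 degrees, less where a joint would pass 70% of its speed; a pose out of reach is approached as far as the arm can. A call with a gripper value outside its range is refused whole. The fingers move at their own pace and stop on an object; "newtons" is the grip in N (left out, the last holds). Time passes only in rows, so rows that repeat a pose let the fingers close, or fill a call up. It gives the time, the measured TCP pose, the force, the opening and the grip force at its end, in the units of the state.
- arm.get_state(): the state, without advancing time (a new reading comes with each control period).
- eyes.snapshot(name): name is "side" or "top"; returns the picture (480x640x3 uint8, red, green, blue); there is no depth.
- eyes.calibration(name): a dict with "vfov" (degrees; the focal length in pixels is half the picture's height over the tangent of half this angle, whatever the lens; pixels are square), "cx", "cy" (the principal point, pixels), "rvec" (rotation vector, rad) and "tvec" (3), from world to camera coordinates, as OpenCV has them. Camera axes: x right, y down, z forward; pixel columns grow to the right and rows downward; lengths in m; the calibration is good to about 2 mm. A picture is of the moment at which its call begins. calibration takes no time and is no camera call.
- ticket.close_job(): hands the job in; it is judged then, once.
Trained networks look in the newest picture that a camera, given by its name, has taken for a name from the list of things; names that differ only in an ending like _2 or _b are one class to them, and where a whole thing is asked for, a point or a joint stands for the part that bears it (a point fixed in the world has none). Each returns a list of dicts, best first, with "p" (0 to 1); they miss things now and then, are a little off and sometimes report something else, mostly with a low value. They report only what shows in the picture. A call takes as long as a camera call. They do not tell look-alikes from the thing itself.
- eyes.recognise(camera, name): "rect" ([left, top, right, bottom] in pixels, round what is visible of it).
- eyes.tip_of(camera, name): "point" ([column, row] in pixels: a listed point, or the origin of a listed thing).
The state is a dict: "clock": time; "joint_pos": joint angles; "joint_velocities": joint speeds; "joint_efforts": joint torques, N m; "tool_pos": TCP position; "tool_rot": TCP orientation; "ft_force": force on the tool from outside, world axes, zero at the start; "torque": the same for the moment, N m; "gripper_width": finger opening in m; "grip_force": force on a finger pad.
Only numpy, scipy, OpenCV 4.12 (cv2) and the standard library are available. Lean on these libraries where they do the work, as an engineer would, in place of code of your own. Each camera call takes 0.05 s, during which the arm holds its last target. There are 200 camera calls.

## Working session

There is one attempt and no reset: what is moved stays moved. The work goes in short steps, Python scripts to look and compute and a tool call to move; the robot and the scene stay as the last step left them, time stands still between calls to the robot, and variables do not carry over. Pictures are saved under pics/ and viewed, at most 14 in all, crops included, and the job is handed in when it is done.

Besides the shell and the picture viewer there is one more tool, called after "Emit:" as name(argument=value, ...) on one line, values as JSON. servo_tool: Moves the arm, as the interface text tells. Its arguments: {"type":"object","properties":{"targets":{"type":"array","items":{"type":"object","properties":{"tx":{"type":"number"},"ty":{"type":"number"},"tz":{"type":"number"},"ax":{"type":"number"},"ay":{"type":"number"},"az":{"type":"number"},"jaw":{"type":"number"}}}},"newtons":{"type":"number"}},"required":["targets"]}

```bash
mkdir -p pics
cat > h.py <<'E'
import numpy as np, cv2
from station import arm, eyes, ticket
def cal(n):
    c=eyes.calibration(n); f=240/np.tan(np.radians(c['vfov'])/2)
    return np.array([[f,0,c['cx']],[0,f,c['cy']],[0,0,1]]),np.array(c['rvec'],float),np.array(c['tvec'],float)
def ray(n,p,z):
    K,r,t=cal(n); R=cv2.Rodrigues(r)[0]; o=-R.T@t; d=R.T@np.linalg.inv(K)@np.array([p[0],p[1],1.])
    return (o+d*(z-o[2])/d[2])
def proj(n,P):
    K,r,t=cal(n); return cv2.projectPoints(np.float64(P).reshape(-1,1,3),r,t,K,None)[0][:,0]
def snap(n,f):
    im=eyes.snapshot(n); cv2.imwrite('pics/'+f,im[:,:,::-1]); return im
E
python3 - <<'E'
from h import *
for n in('top','side'):
    snap(n,n+'0.png'); K,r,t=cal(n); print(n,K[0,0],-cv2.Rodrigues(r)[0].T@t)
    for o in 'orange_pot red_pot powder_jar wax_tin orange_coaster red_coaster white_coaster tin_tray tan_pot yellow_coaster'.split():
        print(o,[(np.round(d['rect']).astype(int).tolist(),round(d['p'],2)) for d in eyes.recognise(n,o)[:3]])
s=arm.get_state();print(s['clock'],s['tool_pos'],s['tool_rot'])
E
```

```text
top 579.7744228641357 [ 3.53767238e-01 -1.08907552e-04  1.51681758e+00]
orange_pot []
red_pot [([307, 238, 319, 249], 0.45)]
powder_jar [([327, 230, 341, 252], 0.69), ([307, 230, 347, 252], 0.21)]
wax_tin [([308, 229, 346, 257], 0.81)]
orange_coaster [([176, 221, 198, 243], 0.65), ([326, 230, 342, 250], 0.44), ([225, 214, 248, 235], 0.35)]
red_coaster [([226, 214, 251, 238], 0.94)]
white_coaster [([401, 204, 435, 233], 0.63)]
tin_tray [([438, 253, 488, 290], 0.91)]
tan_pot [([373, 228, 384, 241], 0.7), ([396, 255, 406, 269], 0.45), ([365, 254, 379, 266], 0.43)]
yellow_coaster [([387, 251, 412, 272], 0.8)]
side 539.1490481119092 [ 0.14790619 -0.87678073  0.55281329]
orange_pot [([318, 234, 335, 249], 0.57)]
red_pot [([308, 242, 318, 262], 0.43)]
powder_jar [([314, 244, 339, 269], 0.57)]
wax_tin [([299, 254, 348, 281], 0.7), ([282, 210, 313, 228], 0.15)]
orange_coaster []
red_coaster [([287, 210, 312, 225], 0.83), ([319, 234, 334, 250], 0.58)]
white_coaster [([394, 302, 439, 334], 0.57)]
tin_tray [([339, 349, 427, 419], 0.83), ([302, 256, 346, 281], 0.57)]
tan_pot [([333, 302, 356, 326], 0.77), ([323, 286, 340, 306], 0.74), ([439, 359, 459, 383], 0.65)]
yellow_coaster [([325, 308, 361, 334], 0.9)]
1.1 [0.22178096 0.63752527 0.22657686] [-3.14153797e+00  3.66294635e-05 -3.34760875e-01]
```

Run:
```python
import cv2
a=cv2.imread('pics/top0.png')[190:310,150:510]; cv2.imwrite('pics/t0c.png',cv2.resize(a,(800,267),interpolation=2))
a=cv2.imread('pics/top0.png')[190:310,290:450]; cv2.imwrite('pics/t0d.png',cv2.resize(a,(800,600),interpolation=2))
a=cv2.imread('pics/side0.png')[190:430,230:510]; cv2.imwrite('pics/s0c.png',cv2.resize(a,(700,600),interpolation=2))
```

```text
(no output)
```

View pics/top0.png

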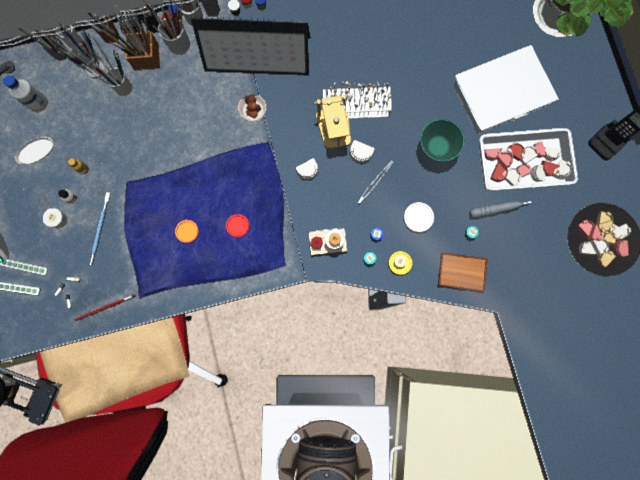

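View pics/t0d.png

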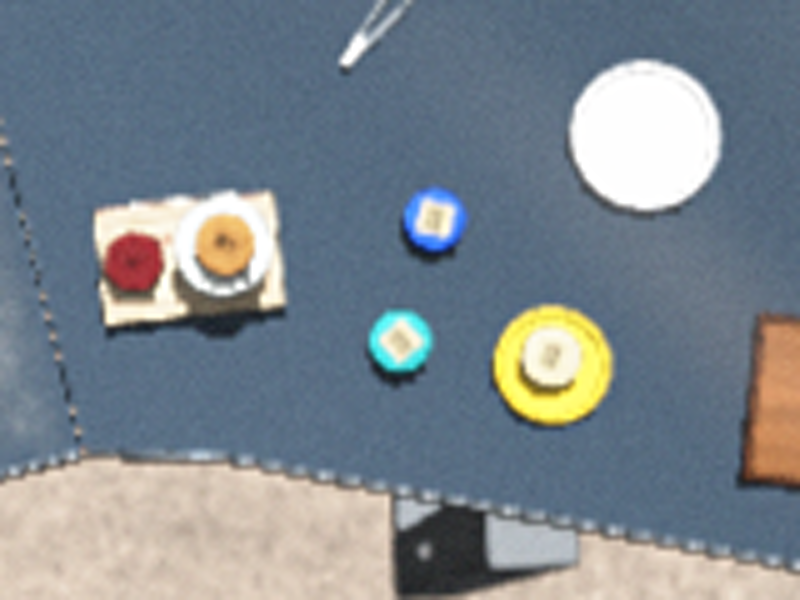

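View pics/s0c.png

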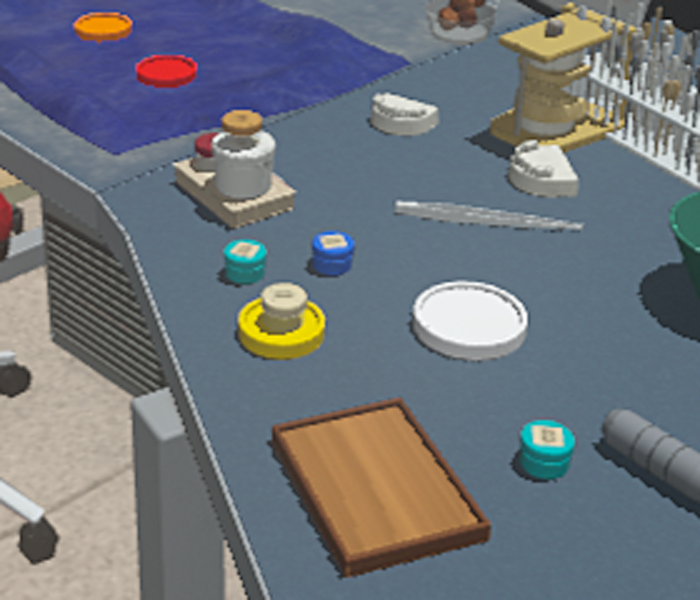

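```bash
cat > seg.py <<'E'
from h import *
def seg(im,box,f,name,z):
    l,t,r,b=box; h=cv2.cvtColor(im[t:b,l:r],cv2.COLOR_RGB2HSV).astype(int)
    m=f(h[...,0],h[...,1],h[...,2]).astype(np.uint8)
    n,L,st,_=cv2.connectedComponentsWithStats(m,connectivity=4); k=1+np.argmax(st[1:,4]); 
    c=max(cv2.findContours((L==k).astype(np.uint8),0,1)[0],key=len)
    c=cv2.convexHull(c)[:,0].astype(float)+[l,t]
    (u,v),(w,hh),a=cv2.minAreaRect(c.astype(np.float32))
    m=cv2.moments(c.astype(np.float32)); cc=(m['m10']/m['m00'],m['m01']/m['m00'])
    P=np.array([ray(name,q,z)[:2] for q in cv2.boxPoints(((u,v),(w+1,hh+1),a))])
    e=P[1]-P[0],P[2]-P[1]
    C=ray(name,cc,z)[:2]
    return C,P.mean(0),[np.round(1e3*np.linalg.norm(x),0) for x in e],[round(float(np.degrees(np.arctan2(x[1],x[0]))),1) for x in e],st[k,4]
E
python3 - <<'E'
from seg import *
im=cv2.imread('pics/top0.png')[:,:,::-1].copy()
T={'or_co':((165,210,210,255),lambda h,s,v:(h>5)&(h<25)&(s>150)&(v>120),.013),
'red_co':((215,200,262,250),lambda h,s,v:((h<6)|(h>172))&(s>150)&(v>100),.013),
'wh_co':((395,195,445,240),lambda h,s,v:(s<60)&(v>150),.013),
'yel':((380,240,420,280),lambda h,s,v:(h>18)&(h<35)&(s>150)&(v>100),.013),
'tray':((430,245,500,300),lambda h,s,v:((h<20)|(h>170))&(s>80),.013),
'tin':((303,223,352,262),lambda h,s,v:((h<40)|(h>170))&(v>110),.018),
'redpot':((303,230,325,256),lambda h,s,v:((h<6)|(h>170))&(s>150),.039),
'orpot':((325,228,345,248),lambda h,s,v:(h>5)&(h<25)&(s>110)&(v>100),.080),
'jar':((322,225,346,256),lambda h,s,v:((s<40)&(v>160))|((h>5)&(h<25)&(s>110)&(v>100)),.059),
'tan':((390,248,412,274),lambda h,s,v:(s<90)&(v>120),.03)}
for k,(b,f,z) in T.items():
    print(k,*[np.round(x,4) for x in seg(im,b,f,'top',z)])
import numpy as np
l=dict(a=1)
for p in [(400,262),(336,238),(317,242),(344,248)]: print(cv2.cvtColor(im[p[1]:p[1]+1,p[0]:p[0]+1],cv2.COLOR_RGB2HSV)[0,0])
E
```

```text
or_co [0.5924 0.369 ] [0.5932 0.3695] [61. 59.] [ -89.7 -177.7] 392
red_co [0.6074 0.2359] [0.6072 0.2359] [61. 59.] [ -89.7 -178.5] 393
wh_co [ 0.6336 -0.2425] [ 0.6337 -0.2433] [82. 80.] [-89.7 178.6] 729
yel [ 0.5099 -0.1915] [ 0.5103 -0.1914] [60. 60.] [-89.7 179. ] 136
tray [ 0.4883 -0.3536] [ 0.4885 -0.3541] [ 89. 123.] [ -8.2 -96.6] 1520
tin [0.5656 0.0186] [0.5638 0.0159] [63. 66.] [ -89.7 -179.8] 396
redpot [0.5603 0.0259] [0.5607 0.026 ] [26. 29.] [ -89.7 -179.6] 88
orpot [ 0.5636 -0.0198] [ 0.564  -0.0198] [25. 30.] [ -89.7 -179.9] 98
jar [ 0.564 -0.017] [ 0.5633 -0.0175] [61. 64.] [-89.7 180. ] 403
tan [ 0.5144 -0.1886] [ 0.5149 -0.188 ] [31. 31.] [-89.7 179.1] 115
[ 23  59 202]
[ 15 145 176]
[178 171 136]
[ 23  26 251]
```

Run:
```python
from seg import *
im=cv2.imread('pics/side0.png')[:,:,::-1].copy()
z=np.array([(95,210),(272,192),(287,308),(108,326)])
P=np.array([ray('top',((a+.5)/5-.5+290,(b+.5)/5-.5+190),.018)[:2] for a,b in z]);c=P.mean(0)
print('tin',c,[np.linalg.norm(P[i]-P[i-1]) for i in range(4)],np.degrees(np.arctan2(*(P[0]-P[1])[::-1])),np.degrees(np.arctan2(*(P[3]-P[2])[::-1])))
d=(P[0]+P[3]-P[1]-P[2]);d/=np.linalg.norm(d);print('red exp',c+.029*d,'jar exp',c-.019*d)
# side cross-check
T={'or_co':((255,190,288,212),lambda h,s,v:(h>5)&(h<25)&(s>150)&(v>120),.011),
'red_co':((280,205,315,228),lambda h,s,v:((h<6)|(h>172))&(s>150)&(v>100),.011),
'wh_co':((390,298,445,340),lambda h,s,v:(s<60)&(v>120),.009),
'yel':((320,296,365,340),lambda h,s,v:(h>18)&(h<35)&(s>150)&(v>100),.0085),
'tray':((330,345,435,425),lambda h,s,v:((h<20)|(h>170))&(s>80),.011),
'redpot':((303,240,317,256),lambda h,s,v:((h<6)|(h>170))&(s>120),.035),
'orpot':((315,230,340,246),lambda h,s,v:(h>5)&(h<25)&(s>110)&(v>100),.076)}
for k,(b,f,z) in T.items():
    r=seg(im,b,f,'side',z);print(k,*[np.round(x,4) for x in r[:3]])
```

```text
tin [ 0.56542313 -0.0028995 ] [np.float64(0.06150337577534836), np.float64(0.09319229150819451), np.float64(0.06167361655669861), np.float64(0.09364476166247804)] 96.16805948661747 96.06829107714265
red exp [0.56233238 0.02593533] jar exp [ 0.5674481  -0.02179128]
or_co [0.5888 0.3613] [0.5883 0.3612] [59. 82.]
red_co [0.6047 0.2289] [0.6057 0.229 ] [60. 76.]
wh_co [ 0.6313 -0.2469] [ 0.6313 -0.2453] [ 84. 101.]
yel [ 0.5089 -0.1965] [ 0.5081 -0.197 ] [72. 63.]
tray [ 0.485  -0.3649] [ 0.4918 -0.3553] [118. 167.]
redpot [0.5557 0.0298] [0.5562 0.0333] [47. 19.]
orpot [ 0.5646 -0.0208] [ 0.5643 -0.0201] [30. 44.]
```

```bash
cat > go.py <<'E'
import sys
from h import *
from scipy.spatial.transform import Rotation as R
s=arm.get_state(); r=R.from_euler('xyz',s['tool_rot']); p=np.array(s['tool_pos'])
print('t',round(s['clock'],2),'pos',np.round(p,4),'rot',np.round(s['tool_rot'],3),'F',np.round(s['ft_force'],1),'w',round(s['gripper_width'],4),'gf',s['grip_force'],'j',np.round(s['joint_pos'],2))
a=[float(v) for v in sys.argv[1:]]
for i in range(0,len(a),4):
    x,y,z,yaw=a[i:i+4]
    print(np.round(1e3*r.inv().apply(np.array([x,y,z])-p),1),np.round((r.inv()*R.from_euler('xyz',[np.pi,0,np.radians(yaw)])).as_rotvec(),3))
E
python3 go.py .564 -.020 .14 -83.9
```

```text
t 1.1 pos [0.2218 0.6375 0.2266] rot [-3.142  0.    -0.335] F [1.  0.3 0.2] w 0.0873 gf 0.0 j [ 1.52  0.36  0.01 -0.   -1.22 -0.29]
[539.3 508.6  86.5] [-0.    0.    1.13]
```

Emit:
servo_tool(targets=[{"tx": 539,"ty": 509,"tz": 60,"az": 1.13,"jaw": 60},{"tx": 539,"ty": 509,"tz": 60,"az": 1.13,"jaw": 60},{"tx": 539,"ty": 509,"tz": 60,"az": 1.13,"jaw": 60},{"tx": 539,"ty": 509,"tz": 60,"az": 1.13,"jaw": 60},{"tx": 539,"ty": 509,"tz": 60,"az": 1.13,"jaw": 60}])

```text
schema error: expected keys tx, ty, tz, ax, ay, az, jaw
```

```bash
python3 go.py .564 -.020 .14 -83.9
```

```text
t 1.1 pos [0.2218 0.6375 0.2266] rot [-3.142  0.    -0.335] F [1.  0.3 0.2] w 0.0873 gf 0.0 j [ 1.52  0.36  0.01 -0.   -1.22 -0.29]
[539.3 508.6  86.5] [-0.    0.    1.13]
```

Emit:
servo_tool(targets=[{"tx": 539,"ty": 509,"tz": 60,"ax": 0,"ay": 0,"az": 1.13,"jaw": 60},{"tx": 539,"ty": 509,"tz": 60,"ax": 0,"ay": 0,"az": 1.13,"jaw": 60},{"tx": 539,"ty": 509,"tz": 60,"ax": 0,"ay": 0,"az": 1.13,"jaw": 60},{"tx": 539,"ty": 509,"tz": 60,"ax": 0,"ay": 0,"az": 1.13,"jaw": 60},{"tx": 539,"ty": 509,"tz": 60,"ax": 0,"ay": 0,"az": 1.13,"jaw": 60}], newtons=15)

```text
clock: 1.72
tool_pos: [0.3661, 0.3594, 0.2016]
tool_rot: [-3.141, 0.001, -1.278]
ft_force: [1.6, 0.6, 0.8]
gripper_width: 0.06
grip_force: 0.0
```

```bash
python3 go.py .564 -.020 .14 -83.9
```

```text
t 1.73 pos [0.3661 0.3594 0.2016] rot [-3.141e+00  1.000e-03 -1.278e+00] F [1.6 0.6 0.8] w 0.06 gf 0.0 j [ 1.16  0.11 -0.38  0.   -1.08 -0.87]
[420.4 -80.   61.4] [-0.001  0.001  0.186]
```

Emit:
servo_tool(targets=[{"tx": 420,"ty": -80,"tz": 60,"ax": 0,"ay": 0,"az": 0.186,"jaw": 60},{"tx": 420,"ty": -80,"tz": 60,"ax": 0,"ay": 0,"az": 0.186,"jaw": 60},{"tx": 420,"ty": -80,"tz": 60,"ax": 0,"ay": 0,"az": 0.186,"jaw": 60},{"tx": 420,"ty": -80,"tz": 60,"ax": 0,"ay": 0,"az": 0.186,"jaw": 60},{"tx": 420,"ty": -80,"tz": 60,"ax": 0,"ay": 0,"az": 0.186,"jaw": 60}])

```text
clock: 2.35
tool_pos: [0.5111, 0.0858, 0.1582]
tool_rot: [-3.14, 0.0, -1.458]
ft_force: [1.5, 0.6, 0.3]
gripper_width: 0.0604
grip_force: 0.0
```

```bash
python3 go.py .564 -.020 .14 -83.9
```

```text
t 2.35 pos [0.5111 0.0858 0.1582] rot [-3.14   0.    -1.458] F [1.5 0.6 0.3] w 0.0604 gf 0.0 j [ 0.55  0.16 -0.43  0.   -0.98 -0.43]
[111.1 -40.6  18.2] [-0.001  0.     0.007]
```

Emit:
servo_tool(targets=[{"tx": 111,"ty": -41,"tz": 18,"ax": 0,"ay": 0,"az": 0.007,"jaw": 60},{"tx": 111,"ty": -41,"tz": 18,"ax": 0,"ay": 0,"az": 0.007,"jaw": 60},{"tx": 111,"ty": -41,"tz": 18,"ax": 0,"ay": 0,"az": 0.007,"jaw": 60},{"tx": 111,"ty": -41,"tz": 18,"ax": 0,"ay": 0,"az": 0.007,"jaw": 60},{"tx": 111,"ty": -41,"tz": 18,"ax": 0,"ay": 0,"az": 0.007,"jaw": 60}])

```text
clock: 2.98
tool_pos: [0.5632, -0.0172, 0.1403]
tool_rot: [-3.141, 0.0, -1.464]
ft_force: [-0.7, 0.7, 0.4]
gripper_width: 0.0598
grip_force: 0.0
```

```bash
python3 go.py .564 -.020 .067 -83.9
python3 - <<'E'
from h import *
im=snap('side','s1.png'); cv2.imwrite('pics/s1c.png',cv2.resize(im[150:300,240:440,::-1],(800,600),interpolation=2))
E
```

```text
t 2.98 pos [ 0.5632 -0.0172  0.1403] rot [-3.141  0.    -1.464] F [-0.7  0.7  0.4] w 0.0598 gf 0.0 j [ 0.32  0.25 -0.36 -0.   -0.97 -0.21]
[ 2.9 -0.4 73.3] [-0.001  0.     0.   ]
```

View pics/s1c.png

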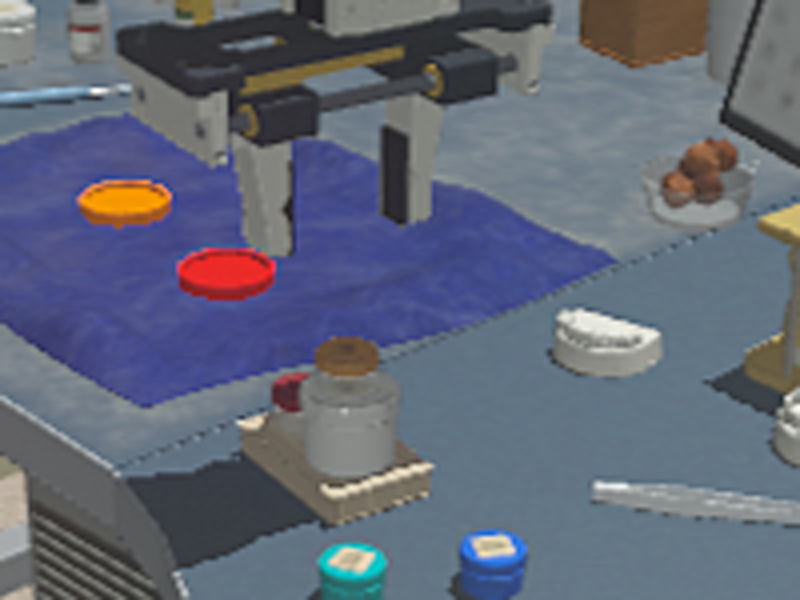

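Emit:
servo_tool(targets=[{"tx": 0,"ty": 0,"tz": 40,"ax": 0,"ay": 0,"az": 0,"jaw": 60},{"tx": 0,"ty": 0,"tz": 40,"ax": 0,"ay": 0,"az": 0,"jaw": 60},{"tx": 0,"ty": 0,"tz": 40,"ax": 0,"ay": 0,"az": 0,"jaw": 60},{"tx": 0,"ty": 0,"tz": 40,"ax": 0,"ay": 0,"az": 0,"jaw": 60},{"tx": 0,"ty": 0,"tz": 40,"ax": 0,"ay": 0,"az": 0,"jaw": 60}])

```text
clock: 3.65
tool_pos: [0.5639, -0.0179, 0.1009]
tool_rot: [-3.14, 0.0, -1.465]
ft_force: [-0.6, -0.4, -0.7]
gripper_width: 0.0597
grip_force: 0.0
```

```bash
python3 go.py .564 -.020 .067 -83.9
```

```text
t 3.65 pos [ 0.5639 -0.0179  0.1009] rot [-3.14   0.    -1.465] F [-0.6 -0.4 -0.7] w 0.0597 gf 0.0 j [ 0.32  0.29 -0.4   0.   -0.88 -0.21]
[ 2.1  0.2 33.9] [-0.002  0.    -0.001]
```

Good tracking. Descend and close.

Emit:
servo_tool(targets=[{"tx": 2,"ty": 0,"tz": 34,"ax": 0,"ay": 0,"az": 0,"jaw": 60},{"tx": 2,"ty": 0,"tz": 34,"ax": 0,"ay": 0,"az": 0,"jaw": 60},{"tx": 2,"ty": 0,"tz": 34,"ax": 0,"ay": 0,"az": 0,"jaw": 42},{"tx": 2,"ty": 0,"tz": 34,"ax": 0,"ay": 0,"az": 0,"jaw": 36},{"tx": 2,"ty": 0,"tz": 34,"ax": 0,"ay": 0,"az": 0,"jaw": 28}], newtons=10)

```text
clock: 4.28
tool_pos: [0.5641, -0.02, 0.0668]
tool_rot: [-3.14, 0.0, -1.465]
ft_force: [0.1, 0.4, 0.1]
gripper_width: 0.0356
grip_force: 0.0
```

Emit:
servo_tool(targets=[{"tx": 0,"ty": 0,"tz": 0,"ax": 0,"ay": 0,"az": 0,"jaw": 28},{"tx": 0,"ty": 0,"tz": 0,"ax": 0,"ay": 0,"az": 0,"jaw": 28},{"tx": 0,"ty": 0,"tz": 0,"ax": 0,"ay": 0,"az": 0,"jaw": 28},{"tx": 0,"ty": 0,"tz": -20,"ax": 0,"ay": 0,"az": 0,"jaw": 28},{"tx": 0,"ty": 0,"tz": -40,"ax": 0,"ay": 0,"az": 0,"jaw": 28}])

```text
clock: 4.9
tool_pos: [0.563, -0.0202, 0.1058]
tool_rot: [3.14, -0.0, -1.466]
ft_force: [0.2, 0.5, -0.1]
gripper_width: 0.03
grip_force: 10.0
```

```bash
python3 go.py .592 .369 .12 -83.9 .592 .369 .0175 -83.9
```

```text
t 4.9 pos [ 0.563  -0.0202  0.1058] rot [ 3.14  -0.    -1.466] F [ 0.2  0.5 -0.1] w 0.03 gf 10.000050899398047 j [ 0.31  0.29 -0.39 -0.   -0.89 -0.21]
[-384.   -69.8  -14.4] [ 0.002 -0.    -0.001]
[-384.   -69.9   88.1] [ 0.002 -0.    -0.001]
```

Run:
```python
from h import *
im=snap('side','s2.png'); cv2.imwrite('pics/s2c.png',cv2.resize(im[190:290,265:385,::-1],(720,600),interpolation=2))
```

```text
(no output)
```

View pics/s2c.png

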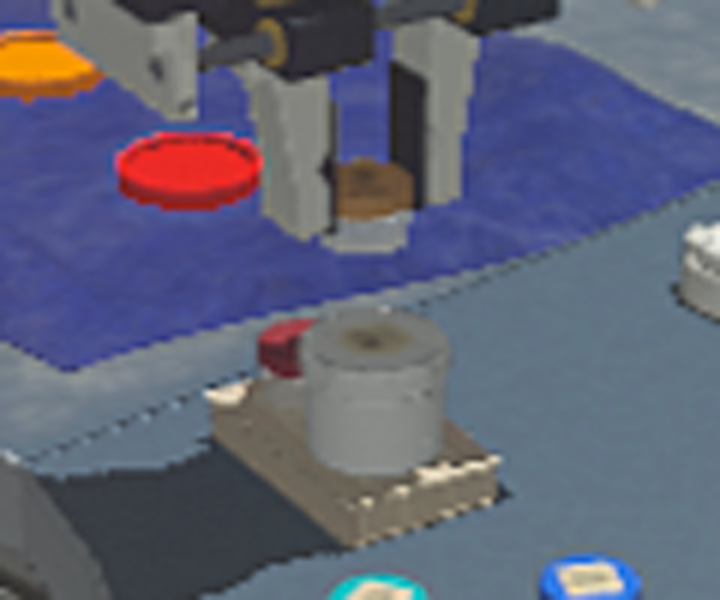

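Emit:
servo_tool(targets=[{"tx": -60,"ty": -11,"tz": -14,"ax": 0,"ay": 0,"az": 0,"jaw": 28},{"tx": -110,"ty": -20,"tz": -14,"ax": 0,"ay": 0,"az": 0,"jaw": 28},{"tx": -160,"ty": -29,"tz": -14,"ax": 0,"ay": 0,"az": 0,"jaw": 28},{"tx": -210,"ty": -38,"tz": -14,"ax": 0,"ay": 0,"az": 0,"jaw": 28},{"tx": -260,"ty": -47,"tz": -14,"ax": 0,"ay": 0,"az": 0,"jaw": 28}])

```text
clock: 5.58
tool_pos: [0.5825, 0.2449, 0.1193]
tool_rot: [3.141, -0.0, -1.465]
ft_force: [1.5, -0.1, -0.4]
gripper_width: 0.0303
grip_force: 10.0
```

Emit:
servo_tool(targets=[{"tx": -50,"ty": -9,"tz": 0,"ax": 0,"ay": 0,"az": 0,"jaw": 28},{"tx": -90,"ty": -16,"tz": 0,"ax": 0,"ay": 0,"az": 0,"jaw": 28},{"tx": -115,"ty": -21,"tz": 0,"ax": 0,"ay": 0,"az": 0,"jaw": 28},{"tx": -124,"ty": -23,"tz": 20,"ax": 0,"ay": 0,"az": 0,"jaw": 28},{"tx": -124,"ty": -23,"tz": 40,"ax": 0,"ay": 0,"az": 0,"jaw": 28}])

```text
clock: 6.2
tool_pos: [0.5923, 0.3687, 0.078]
tool_rot: [3.14, -0.0, -1.466]
ft_force: [-0.6, -1.1, -0.2]
gripper_width: 0.0301
grip_force: 10.0
```

```bash
python3 go.py .592 .369 .018 -83.9
```

```text
t 6.2 pos [0.5923 0.3687 0.078 ] rot [ 3.14  -0.    -1.466] F [-0.6 -1.1 -0.2] w 0.0301 gf 9.999983064481057 j [ 0.84  0.51 -0.11 -0.   -0.96 -0.73]
[-0.3  0.2 60. ] [ 0.001 -0.    -0.001]
```

Emit:
servo_tool(targets=[{"tx": 0,"ty": 0,"tz": 30,"ax": 0,"ay": 0,"az": 0,"jaw": 28},{"tx": 0,"ty": 0,"tz": 50,"ax": 0,"ay": 0,"az": 0,"jaw": 28},{"tx": 0,"ty": 0,"tz": 57,"ax": 0,"ay": 0,"az": 0,"jaw": 28},{"tx": 0,"ty": 0,"tz": 60,"ax": 0,"ay": 0,"az": 0,"jaw": 28},{"tx": 0,"ty": 0,"tz": 60,"ax": 0,"ay": 0,"az": 0,"jaw": 28}])

```text
clock: 6.82
tool_pos: [0.5932, 0.3694, 0.0206]
tool_rot: [-3.141, 0.001, -1.465]
ft_force: [-0.7, -0.1, 0.3]
gripper_width: 0.03
grip_force: 10.0
```

```bash
python3 go.py .592 .369 .017 -83.9
```

```text
t 6.83 pos [0.5932 0.3694 0.0206] rot [-3.141e+00  1.000e-03 -1.465e+00] F [-0.7 -0.1  0.3] w 0.03 gf 9.999985916510923 j [ 0.84  0.57 -0.15  0.   -0.85 -0.73]
[0.2 1.2 3.6] [-0.001  0.001 -0.001]
```

Emit:
servo_tool(targets=[{"tx": 0,"ty": 0,"tz": 0,"ax": 0,"ay": 0,"az": 0,"jaw": 28},{"tx": 0,"ty": 0,"tz": 0.5,"ax": 0,"ay": 0,"az": 0,"jaw": 28},{"tx": 0,"ty": 0,"tz": 0.5,"ax": 0,"ay": 0,"az": 0,"jaw": 28},{"tx": 0,"ty": 0,"tz": 0.5,"ax": 0,"ay": 0,"az": 0,"jaw": 28},{"tx": 0,"ty": 0,"tz": 0.5,"ax": 0,"ay": 0,"az": 0,"jaw": 28}])

```text
clock: 7.45
tool_pos: [0.5927, 0.3691, 0.0194]
tool_rot: [3.142, 0.0, -1.465]
ft_force: [0.0, 0.1, 0.7]
gripper_width: 0.0303
grip_force: 10.0
```

Emit:
servo_tool(targets=[{"tx": 0,"ty": 0,"tz": 0.5,"ax": 0,"ay": 0,"az": 0,"jaw": 28},{"tx": 0,"ty": 0,"tz": 1,"ax": 0,"ay": 0,"az": 0,"jaw": 28},{"tx": 0,"ty": 0,"tz": 1.5,"ax": 0,"ay": 0,"az": 0,"jaw": 28},{"tx": 0,"ty": 0,"tz": 1.5,"ax": 0,"ay": 0,"az": 0,"jaw": 28},{"tx": 0,"ty": 0,"tz": 1.5,"ax": 0,"ay": 0,"az": 0,"jaw": 28}])

```text
clock: 8.07
tool_pos: [0.5927, 0.3691, 0.0179]
tool_rot: [3.142, -0.0, -1.465]
ft_force: [-0.6, 0.6, -0.4]
gripper_width: 0.03
grip_force: 10.0
```

Emit:
servo_tool(targets=[{"tx": 0,"ty": 0,"tz": 0.5,"ax": 0,"ay": 0,"az": 0,"jaw": 28},{"tx": 0,"ty": 0,"tz": 1,"ax": 0,"ay": 0,"az": 0,"jaw": 28},{"tx": 0,"ty": 0,"tz": 1,"ax": 0,"ay": 0,"az": 0,"jaw": 28},{"tx": 0,"ty": 0,"tz": 1,"ax": 0,"ay": 0,"az": 0,"jaw": 28},{"tx": 0,"ty": 0,"tz": 1,"ax": 0,"ay": 0,"az": 0,"jaw": 28}])

```text
clock: 8.7
tool_pos: [0.5928, 0.3692, 0.0171]
tool_rot: [-3.141, 0.0, -1.465]
ft_force: [0.0, -0.0, 2.0]
gripper_width: 0.0298
grip_force: 10.0
```

Emit:
servo_tool(targets=[{"tx": 0,"ty": 0,"tz": 0,"ax": 0,"ay": 0,"az": 0,"jaw": 34},{"tx": 0,"ty": 0,"tz": 0,"ax": 0,"ay": 0,"az": 0,"jaw": 50},{"tx": 0,"ty": 0,"tz": 0,"ax": 0,"ay": 0,"az": 0,"jaw": 50},{"tx": 0,"ty": 0,"tz": -10,"ax": 0,"ay": 0,"az": 0,"jaw": 50},{"tx": 0,"ty": 0,"tz": -50,"ax": 0,"ay": 0,"az": 0,"jaw": 55}])

```text
clock: 9.32
tool_pos: [0.5914, 0.3679, 0.0653]
tool_rot: [3.138, -0.003, -1.466]
ft_force: [0.9, -0.7, 1.0]
gripper_width: 0.0539
grip_force: 0.0
```

```bash
python3 go.py .5615 .026 .1 -83.9 .5615 .026 .026 -83.9
```

```text
t 9.32 pos [0.5914 0.3679 0.0653] rot [ 3.138e+00 -3.000e-03 -1.466e+00] F [ 0.9 -0.7  1. ] w 0.0539 gf 0.0 j [ 0.84  0.52 -0.12 -0.   -0.94 -0.73]
[337.   65.8 -33.4] [ 0.004 -0.003 -0.001]
[336.8  65.5  40.6] [ 0.004 -0.003 -0.001]
```

Emit:
servo_tool(targets=[{"tx": 30,"ty": 6,"tz": -34,"ax": 0,"ay": 0,"az": 0,"jaw": 55},{"tx": 85,"ty": 17,"tz": -34,"ax": 0,"ay": 0,"az": 0,"jaw": 55},{"tx": 140,"ty": 27,"tz": -34,"ax": 0,"ay": 0,"az": 0,"jaw": 55},{"tx": 195,"ty": 38,"tz": -34,"ax": 0,"ay": 0,"az": 0,"jaw": 55},{"tx": 250,"ty": 49,"tz": -34,"ax": 0,"ay": 0,"az": 0,"jaw": 55}])

```text
clock: 9.95
tool_pos: [0.5703, 0.1138, 0.102]
tool_rot: [-3.14, 0.0, -1.465]
ft_force: [0.8, -0.8, -0.3]
gripper_width: 0.055
grip_force: 0.0
```

Emit:
servo_tool(targets=[{"tx": 50,"ty": 10,"tz": 0,"ax": 0,"ay": 0,"az": 0,"jaw": 55},{"tx": 80,"ty": 16,"tz": 0,"ax": 0,"ay": 0,"az": 0,"jaw": 55},{"tx": 87,"ty": 17,"tz": 0,"ax": 0,"ay": 0,"az": 0,"jaw": 55},{"tx": 87,"ty": 17,"tz": 0,"ax": 0,"ay": 0,"az": 0,"jaw": 55},{"tx": 87,"ty": 17,"tz": 0,"ax": 0,"ay": 0,"az": 0,"jaw": 55}])

```text
clock: 10.58
tool_pos: [0.563, 0.028, 0.1011]
tool_rot: [-3.141, 0.0, -1.464]
ft_force: [0.1, 0.5, 0.1]
gripper_width: 0.0551
grip_force: 0.0
```

```bash
python3 go.py .5615 .026 .0265 -83.9
```

```text
t 10.57 pos [0.563  0.028  0.1011] rot [-3.141  0.    -1.464] F [0.1 0.5 0.1] w 0.0551 gf 0.0 j [ 0.4   0.29 -0.4  -0.   -0.88 -0.29]
[ 1.8  1.7 74.6] [-0.  0. -0.]
```

Emit:
servo_tool(targets=[{"tx": 2,"ty": 1.5,"tz": 40,"ax": 0,"ay": 0,"az": 0,"jaw": 55},{"tx": 2,"ty": 1.5,"tz": 60,"ax": 0,"ay": 0,"az": 0,"jaw": 55},{"tx": 2,"ty": 1.5,"tz": 74,"ax": 0,"ay": 0,"az": 0,"jaw": 55},{"tx": 2,"ty": 1.5,"tz": 74,"ax": 0,"ay": 0,"az": 0,"jaw": 55},{"tx": 2,"ty": 1.5,"tz": 74,"ax": 0,"ay": 0,"az": 0,"jaw": 42}])

```text
clock: 11.2
tool_pos: [0.562, 0.0254, 0.0276]
tool_rot: [-3.141, 0.0, -1.465]
ft_force: [-1.2, 0.3, -0.2]
gripper_width: 0.0494
grip_force: 0.0
```

Emit:
servo_tool(targets=[{"tx": 0,"ty": 0,"tz": 0,"ax": 0,"ay": 0,"az": 0,"jaw": 36},{"tx": 0,"ty": 0,"tz": 0,"ax": 0,"ay": 0,"az": 0,"jaw": 28},{"tx": 0,"ty": 0,"tz": 0,"ax": 0,"ay": 0,"az": 0,"jaw": 28},{"tx": 0,"ty": 0,"tz": 0,"ax": 0,"ay": 0,"az": 0,"jaw": 28},{"tx": 0,"ty": 0,"tz": 0,"ax": 0,"ay": 0,"az": 0,"jaw": 28}])

```text
clock: 11.82
tool_pos: [0.5617, 0.025, 0.0275]
tool_rot: [-3.141, 0.0, -1.465]
ft_force: [-1.1, 0.9, 5.6]
gripper_width: 0.0302
grip_force: 10.0
```

Emit:
servo_tool(targets=[{"tx": 0,"ty": 0,"tz": -10,"ax": 0,"ay": 0,"az": 0,"jaw": 28},{"tx": 0,"ty": 0,"tz": -40,"ax": 0,"ay": 0,"az": 0,"jaw": 28},{"tx": 0,"ty": 0,"tz": -80,"ax": 0,"ay": 0,"az": 0,"jaw": 28},{"tx": 0,"ty": 0,"tz": -80,"ax": 0,"ay": 0,"az": 0,"jaw": 28},{"tx": 0,"ty": 0,"tz": -80,"ax": 0,"ay": 0,"az": 0,"jaw": 28}])

```text
clock: 12.45
tool_pos: [0.561, 0.0249, 0.107]
tool_rot: [-3.142, 0.0, -1.466]
ft_force: [0.2, 0.2, -1.0]
gripper_width: 0.0295
grip_force: 10.0
```

```bash
python3 go.py .607 .236 .1 -83.9 .607 .236 .019 -83.9
```

```text
t 12.45 pos [0.561  0.0249 0.107 ] rot [-3.142  0.    -1.466] F [ 0.2  0.2 -1. ] w 0.0295 gf 10.00001051068466 j [ 0.39  0.28 -0.4  -0.   -0.89 -0.29]
[-205.1  -67.9    7. ] [-0.     0.    -0.001]
[-205.1  -67.9   88. ] [-0.     0.    -0.001]
```

Emit:
servo_tool(targets=[{"tx": -50,"ty": -17,"tz": 0,"ax": 0,"ay": 0,"az": 0,"jaw": 28},{"tx": -100,"ty": -33,"tz": 0,"ax": 0,"ay": 0,"az": 0,"jaw": 28},{"tx": -150,"ty": -50,"tz": 0,"ax": 0,"ay": 0,"az": 0,"jaw": 28},{"tx": -190,"ty": -63,"tz": 0,"ax": 0,"ay": 0,"az": 0,"jaw": 28},{"tx": -205,"ty": -68,"tz": 10,"ax": 0,"ay": 0,"az": 0,"jaw": 28}])

```text
clock: 13.08
tool_pos: [0.6074, 0.2381, 0.0957]
tool_rot: [3.141, -0.0, -1.463]
ft_force: [0.7, -0.3, -1.1]
gripper_width: 0.0301
grip_force: 10.0
```

Emit:
servo_tool(targets=[{"tx": 0,"ty": 0,"tz": 20,"ax": 0,"ay": 0,"az": 0,"jaw": 28},{"tx": 0,"ty": 0,"tz": 50,"ax": 0,"ay": 0,"az": 0,"jaw": 28},{"tx": 0,"ty": 0,"tz": 70,"ax": 0,"ay": 0,"az": 0,"jaw": 28},{"tx": 0,"ty": 0,"tz": 76,"ax": 0,"ay": 0,"az": 0,"jaw": 28},{"tx": 0,"ty": 0,"tz": 76,"ax": 0,"ay": 0,"az": 0,"jaw": 28}])

```text
clock: 13.7
tool_pos: [0.6069, 0.2351, 0.0202]
tool_rot: [3.14, -0.001, -1.466]
ft_force: [0.9, 1.0, 0.8]
gripper_width: 0.0298
grip_force: 10.0
```

```bash
python3 go.py .607 .236 .018 -83.9
```

```text
t 13.7 pos [0.6069 0.2351 0.0202] rot [ 3.140e+00 -1.000e-03 -1.466e+00] F [0.9 1.  0.8] w 0.0298 gf 10.000050331000239 j [ 0.67  0.51 -0.27  0.   -0.79 -0.56]
[-0.9 -0.2  2.2] [ 0.002 -0.001 -0.001]
```

Emit:
servo_tool(targets=[{"tx": 0,"ty": 0,"tz": 0.5,"ax": 0,"ay": 0,"az": 0,"jaw": 28},{"tx": 0,"ty": 0,"tz": 1,"ax": 0,"ay": 0,"az": 0,"jaw": 28},{"tx": 0,"ty": 0,"tz": 1.5,"ax": 0,"ay": 0,"az": 0,"jaw": 28},{"tx": 0,"ty": 0,"tz": 1.5,"ax": 0,"ay": 0,"az": 0,"jaw": 28},{"tx": 0,"ty": 0,"tz": 1.5,"ax": 0,"ay": 0,"az": 0,"jaw": 28}])

```text
clock: 14.32
tool_pos: [0.6074, 0.236, 0.0195]
tool_rot: [-3.141, 0.0, -1.465]
ft_force: [-0.3, 0.5, 0.3]
gripper_width: 0.0298
grip_force: 10.0
```

Emit:
servo_tool(targets=[{"tx": 0,"ty": 0,"tz": 0.5,"ax": 0,"ay": 0,"az": 0,"jaw": 28},{"tx": 0,"ty": 0,"tz": 1,"ax": 0,"ay": 0,"az": 0,"jaw": 28},{"tx": 0,"ty": 0,"tz": 1.5,"ax": 0,"ay": 0,"az": 0,"jaw": 28},{"tx": 0,"ty": 0,"tz": 1.5,"ax": 0,"ay": 0,"az": 0,"jaw": 28},{"tx": 0,"ty": 0,"tz": 1.5,"ax": 0,"ay": 0,"az": 0,"jaw": 28}])

```text
clock: 14.95
tool_pos: [0.6074, 0.236, 0.0184]
tool_rot: [-3.141, 0.0, -1.465]
ft_force: [-1.9, -0.4, 5.6]
gripper_width: 0.0299
grip_force: 10.0
```

Emit:
servo_tool(targets=[{"tx": 0,"ty": 0,"tz": -0.5,"ax": 0,"ay": 0,"az": 0,"jaw": 34},{"tx": 0,"ty": 0,"tz": -0.5,"ax": 0,"ay": 0,"az": 0,"jaw": 50},{"tx": 0,"ty": 0,"tz": -0.5,"ax": 0,"ay": 0,"az": 0,"jaw": 50},{"tx": 0,"ty": 0,"tz": -10,"ax": 0,"ay": 0,"az": 0,"jaw": 50},{"tx": 0,"ty": 0,"tz": -60,"ax": 0,"ay": 0,"az": 0,"jaw": 75}])

```text
clock: 15.58
tool_pos: [0.6054, 0.2346, 0.0757]
tool_rot: [3.136, -0.003, -1.466]
ft_force: [1.0, 1.2, 0.3]
gripper_width: 0.055
grip_force: 0.0
```

```bash
python3 go.py .566 -.021 .12 -83.9
python3 - <<'E'
from seg import *
im=snap('top','t3.png')
cv2.imwrite('pics/t3c.png',cv2.resize(im[200:280,160:380,::-1],(800,291),interpolation=2))
E
```

```text
t 15.57 pos [0.6054 0.2346 0.0757] rot [ 3.136e+00 -3.000e-03 -1.466e+00] F [1.  1.2 0.3] w 0.055 gf 0.0 j [ 0.67  0.45 -0.22 -0.   -0.91 -0.56]
[250.2  66.3 -43.1] [ 0.006 -0.003 -0.001]
```

View pics/t3c.png

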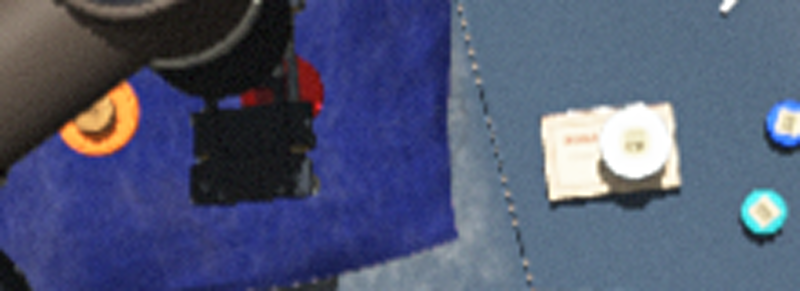

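Run:
```python
from h import *
for p in [(596,104),(672,104),(634,140)]: print(ray('top',(p[0]/3.636+160-.4,p[1]/3.636+200-.4),.059))
for p in [(541,114),(674,103),(682,187),(549,201)]: print(ray('top',(p[0]/3.636+160-.4,p[1]/3.636+200-.4),.018))
```

```text
[0.59344136 0.00800296 0.059     ]
[ 0.59370762 -0.04525695  0.059     ]
[ 0.56807595 -0.01870216  0.059     ]
[0.59268758 0.04778928 0.018     ]
[ 0.60119319 -0.04796767  0.018     ]
[ 0.54026127 -0.05369472  0.018     ]
[0.5296954 0.0414494 0.018    ]
```

Emit:
servo_tool(targets=[{"tx": 50,"ty": 13,"tz": -43,"ax": 0,"ay": 0,"az": 0,"jaw": 75},{"tx": 100,"ty": 26,"tz": -43,"ax": 0,"ay": 0,"az": 0,"jaw": 75},{"tx": 150,"ty": 40,"tz": -43,"ax": 0,"ay": 0,"az": 0,"jaw": 75},{"tx": 200,"ty": 53,"tz": -43,"ax": 0,"ay": 0,"az": 0,"jaw": 75},{"tx": 249,"ty": 65,"tz": -43,"ax": 0,"ay": 0,"az": 0,"jaw": 75}])

```text
clock: 16.25
tool_pos: [0.5688, -0.02, 0.1219]
tool_rot: [-3.14, 0.0, -1.465]
ft_force: [1.2, 0.0, -0.1]
gripper_width: 0.0751
grip_force: 0.0
```

Emit:
servo_tool(targets=[{"tx": 0,"ty": 0,"tz": 0,"ax": 0,"ay": 0,"az": 0,"jaw": 75},{"tx": 0,"ty": 0,"tz": 0,"ax": 0,"ay": 0,"az": 0,"jaw": 75},{"tx": 0,"ty": 0,"tz": 0,"ax": 0,"ay": 0,"az": 0,"jaw": 75},{"tx": 0,"ty": 0,"tz": 0,"ax": 0,"ay": 0,"az": 0,"jaw": 75},{"tx": 0,"ty": 0,"tz": 0,"ax": 0,"ay": 0,"az": 0,"jaw": 75}])

```text
clock: 16.88
tool_pos: [0.569, -0.0179, 0.1208]
tool_rot: [3.141, -0.0, -1.464]
ft_force: [-1.1, 0.5, -0.1]
gripper_width: 0.0748
grip_force: 0.0
```

```bash
python3 go.py .566 -.021 .04 -83.9
```

```text
t 16.88 pos [ 0.569  -0.0179  0.1208] rot [ 3.141 -0.    -1.464] F [-1.1  0.5 -0.1] w 0.0748 gf 0.0 j [ 0.31  0.28 -0.37  0.   -0.93 -0.21]
[ 2.7  3.3 80.8] [ 0. -0.  0.]
```

Emit:
servo_tool(targets=[{"tx": 2,"ty": 2,"tz": 30,"ax": 0,"ay": 0,"az": 0,"jaw": 75},{"tx": 2,"ty": 2,"tz": 60,"ax": 0,"ay": 0,"az": 0,"jaw": 75},{"tx": 2,"ty": 2,"tz": 79,"ax": 0,"ay": 0,"az": 0,"jaw": 75},{"tx": 2,"ty": 2,"tz": 79,"ax": 0,"ay": 0,"az": 0,"jaw": 75},{"tx": 2,"ty": 2,"tz": 79,"ax": 0,"ay": 0,"az": 0,"jaw": 60}], newtons=15)

```text
clock: 17.5
tool_pos: [0.5678, -0.0205, 0.0426]
tool_rot: [-3.141, -0.0, -1.465]
ft_force: [0.5, 0.5, -1.1]
gripper_width: 0.0699
grip_force: 0.0
```

Emit:
servo_tool(targets=[{"tx": 0,"ty": 0,"tz": 0,"ax": 0,"ay": 0,"az": 0,"jaw": 54},{"tx": 0,"ty": 0,"tz": 0,"ax": 0,"ay": 0,"az": 0,"jaw": 44},{"tx": 0,"ty": 0,"tz": 0,"ax": 0,"ay": 0,"az": 0,"jaw": 44},{"tx": 0,"ty": 0,"tz": 0,"ax": 0,"ay": 0,"az": 0,"jaw": 44},{"tx": 0,"ty": 0,"tz": 0,"ax": 0,"ay": 0,"az": 0,"jaw": 44}])

```text
clock: 18.12
tool_pos: [0.5677, -0.0206, 0.0426]
tool_rot: [-3.14, -0.0, -1.465]
ft_force: [-1.4, 1.7, 5.7]
gripper_width: 0.0481
grip_force: 15.0
```

Emit:
servo_tool(targets=[{"tx": 0,"ty": 0,"tz": -10,"ax": 0,"ay": 0,"az": 0,"jaw": 44},{"tx": 0,"ty": 0,"tz": -40,"ax": 0,"ay": 0,"az": 0,"jaw": 44},{"tx": 0,"ty": 0,"tz": -80,"ax": 0,"ay": 0,"az": 0,"jaw": 44},{"tx": 0,"ty": 0,"tz": -80,"ax": 0,"ay": 0,"az": 0,"jaw": 44},{"tx": 0,"ty": 0,"tz": -80,"ax": 0,"ay": 0,"az": 0,"jaw": 44}])

```text
clock: 18.75
tool_pos: [0.5667, -0.0208, 0.1219]
tool_rot: [3.141, 0.0, -1.466]
ft_force: [0.4, -0.7, -0.3]
gripper_width: 0.0487
grip_force: 15.0
```

```bash
python3 go.py .634 -.243 .12 -83.9 .634 -.243 .035 -83.9
```

```text
t 18.75 pos [ 0.5667 -0.0208  0.1219] rot [ 3.141  0.    -1.466] F [ 0.4 -0.7 -0.3] w 0.0487 gf 14.999885115539655 j [ 0.31  0.27 -0.37 -0.   -0.93 -0.2 ]
[228.1 -43.7   1.8] [ 0.     0.    -0.001]
[228.1 -43.7  86.8] [ 0.     0.    -0.001]
```

Emit:
servo_tool(targets=[{"tx": 45,"ty": -9,"tz": 0,"ax": 0,"ay": 0,"az": 0,"jaw": 44},{"tx": 95,"ty": -18,"tz": 0,"ax": 0,"ay": 0,"az": 0,"jaw": 44},{"tx": 145,"ty": -28,"tz": 0,"ax": 0,"ay": 0,"az": 0,"jaw": 44},{"tx": 195,"ty": -37,"tz": 0,"ax": 0,"ay": 0,"az": 0,"jaw": 44},{"tx": 228,"ty": -44,"tz": 0,"ax": 0,"ay": 0,"az": 0,"jaw": 44}])

```text
clock: 19.38
tool_pos: [0.6342, -0.2449, 0.1199]
tool_rot: [3.139, 0.001, -1.467]
ft_force: [0.0, -0.0, -0.7]
gripper_width: 0.0486
grip_force: 15.0
```

Emit:
servo_tool(targets=[{"tx": 0,"ty": 0,"tz": 20,"ax": 0,"ay": 0,"az": 0,"jaw": 44},{"tx": 0,"ty": 0,"tz": 50,"ax": 0,"ay": 0,"az": 0,"jaw": 44},{"tx": 0,"ty": 0,"tz": 75,"ax": 0,"ay": 0,"az": 0,"jaw": 44},{"tx": 0,"ty": 0,"tz": 84,"ax": 0,"ay": 0,"az": 0,"jaw": 44},{"tx": 0,"ty": 0,"tz": 84,"ax": 0,"ay": 0,"az": 0,"jaw": 44}])

```text
clock: 20.0
tool_pos: [0.6343, -0.2428, 0.0369]
tool_rot: [3.139, 0.0, -1.465]
ft_force: [-0.1, 0.1, 0.2]
gripper_width: 0.0484
grip_force: 15.0
```

```bash
python3 go.py .634 -.243 .0335 -83.9
```

```text
t 20.0 pos [ 0.6343 -0.2428  0.0369] rot [ 3.139  0.    -1.465] F [-0.1  0.1  0.2] w 0.0484 gf 14.999958338448778 j [-0.08  0.53 -0.19  0.   -0.86  0.18]
[0.2 0.3 3.4] [ 0.002  0.    -0.001]
```

Emit:
servo_tool(targets=[{"tx": 0,"ty": 0,"tz": 1,"ax": 0,"ay": 0,"az": 0,"jaw": 44},{"tx": 0,"ty": 0,"tz": 1.5,"ax": 0,"ay": 0,"az": 0,"jaw": 44},{"tx": 0,"ty": 0,"tz": 2,"ax": 0,"ay": 0,"az": 0,"jaw": 44},{"tx": 0,"ty": 0,"tz": 2,"ax": 0,"ay": 0,"az": 0,"jaw": 44},{"tx": 0,"ty": 0,"tz": 2,"ax": 0,"ay": 0,"az": 0,"jaw": 44}])

```text
clock: 20.62
tool_pos: [0.635, -0.2429, 0.0361]
tool_rot: [-3.141, -0.0, -1.465]
ft_force: [-0.8, -0.3, -0.7]
gripper_width: 0.0485
grip_force: 15.0
```

Emit:
servo_tool(targets=[{"tx": 0,"ty": 0,"tz": 0.3,"ax": 0,"ay": 0,"az": 0,"jaw": 44},{"tx": 0,"ty": 0,"tz": 0.6,"ax": 0,"ay": 0,"az": 0,"jaw": 44},{"tx": 0,"ty": 0,"tz": 0.8,"ax": 0,"ay": 0,"az": 0,"jaw": 44},{"tx": 0,"ty": 0,"tz": 0.8,"ax": 0,"ay": 0,"az": 0,"jaw": 44},{"tx": 0,"ty": 0,"tz": 0.8,"ax": 0,"ay": 0,"az": 0,"jaw": 44}])

```text
clock: 21.25
tool_pos: [0.6349, -0.2429, 0.0351]
tool_rot: [-3.142, 0.0, -1.465]
ft_force: [0.8, 1.0, -0.7]
gripper_width: 0.0486
grip_force: 15.0
```

Emit:
servo_tool(targets=[{"tx": 0,"ty": 0,"tz": 0.5,"ax": 0,"ay": 0,"az": 0,"jaw": 44},{"tx": 0,"ty": 0,"tz": 1,"ax": 0,"ay": 0,"az": 0,"jaw": 44},{"tx": 0,"ty": 0,"tz": 1.5,"ax": 0,"ay": 0,"az": 0,"jaw": 44},{"tx": 0,"ty": 0,"tz": 1.5,"ax": 0,"ay": 0,"az": 0,"jaw": 44},{"tx": 0,"ty": 0,"tz": 1.5,"ax": 0,"ay": 0,"az": 0,"jaw": 44}])

```text
clock: 21.88
tool_pos: [0.635, -0.2429, 0.034]
tool_rot: [-3.141, -0.0, -1.465]
ft_force: [-1.6, 0.8, 4.0]
gripper_width: 0.0481
grip_force: 15.0
```

Emit:
servo_tool(targets=[{"tx": 0,"ty": 0,"tz": -0.3,"ax": 0,"ay": 0,"az": 0,"jaw": 52},{"tx": 0,"ty": 0,"tz": -0.3,"ax": 0,"ay": 0,"az": 0,"jaw": 70},{"tx": 0,"ty": 0,"tz": -0.3,"ax": 0,"ay": 0,"az": 0,"jaw": 70},{"tx": 0,"ty": 0,"tz": -20,"ax": 0,"ay": 0,"az": 0,"jaw": 70},{"tx": 0,"ty": 0,"tz": -70,"ax": 0,"ay": 0,"az": 0,"jaw": 80}])

```text
clock: 22.5
tool_pos: [0.633, -0.2424, 0.1013]
tool_rot: [3.136, 0.002, -1.466]
ft_force: [1.1, 0.3, -0.1]
gripper_width: 0.075
grip_force: 0.0
```

```bash
python3 go.py .5655 -.003 .1 -83.9
python3 - <<'E'
from h import *
im=snap('top','t4.png')
cv2.imwrite('pics/t4c.png',cv2.resize(im[200:300,210:440,::-1],(800,348),interpolation=2))
E
```

```text
t 22.5 pos [ 0.633  -0.2424  0.1013] rot [ 3.136e+00  2.000e-03 -1.466e+00] F [ 1.1  0.3 -0.1] w 0.075 gf 0.0 j [-0.08  0.46 -0.13 -0.   -0.99  0.18]
[-245.2   42.     1.9] [ 0.006  0.002 -0.001]
```

View pics/t4c.png

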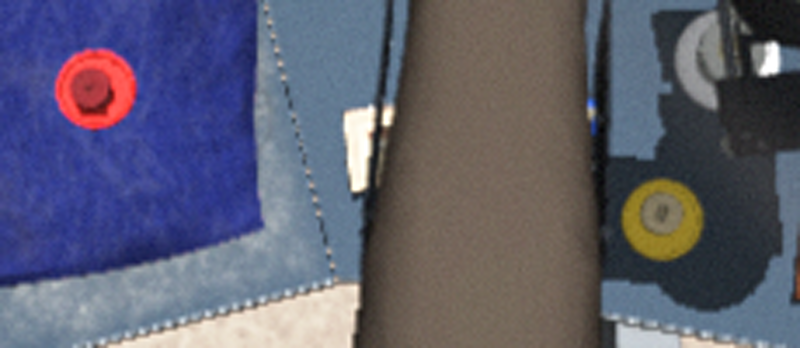

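Emit:
servo_tool(targets=[{"tx": -50,"ty": 9,"tz": 0,"ax": 0,"ay": 0,"az": 0,"jaw": 82},{"tx": -105,"ty": 18,"tz": 0,"ax": 0,"ay": 0,"az": 0,"jaw": 82},{"tx": -160,"ty": 28,"tz": 0,"ax": 0,"ay": 0,"az": 0,"jaw": 82},{"tx": -215,"ty": 37,"tz": 0,"ax": 0,"ay": 0,"az": 0,"jaw": 82},{"tx": -246,"ty": 43,"tz": 0,"ax": 0,"ay": 0,"az": 0,"jaw": 82}])

```text
clock: 23.18
tool_pos: [0.5657, -0.0005, 0.1039]
tool_rot: [-3.141, 0.0, -1.464]
ft_force: [0.8, 0.2, 0.9]
gripper_width: 0.0823
grip_force: 0.0
```

Emit:
servo_tool(targets=[{"tx": 0,"ty": 0,"tz": 20,"ax": 0,"ay": 0,"az": 0,"jaw": 82},{"tx": 0,"ty": 0,"tz": 40,"ax": 0,"ay": 0,"az": 0,"jaw": 82},{"tx": 0,"ty": 0,"tz": 50,"ax": 0,"ay": 0,"az": 0,"jaw": 82},{"tx": 0,"ty": 0,"tz": 50,"ax": 0,"ay": 0,"az": 0,"jaw": 82},{"tx": 0,"ty": 0,"tz": 50,"ax": 0,"ay": 0,"az": 0,"jaw": 82}])

```text
clock: 23.8
tool_pos: [0.5668, -0.0028, 0.0542]
tool_rot: [-3.141, 0.0, -1.465]
ft_force: [0.4, -0.3, 0.2]
gripper_width: 0.0819
grip_force: 0.0
```

```bash
python3 go.py .5655 -.003 .007 -83.9
```

```text
t 23.8 pos [ 0.5668 -0.0028  0.0542] rot [-3.141  0.    -1.465] F [ 0.4 -0.3  0.2] w 0.0819 gf 0.0 j [ 0.34  0.35 -0.44  0.   -0.77 -0.24]
[ 0.1  1.4 47.2] [-0.001  0.    -0.001]
```

Emit:
servo_tool(targets=[{"tx": 0,"ty": 1,"tz": 25,"ax": 0,"ay": 0,"az": 0,"jaw": 82},{"tx": 0,"ty": 1,"tz": 40,"ax": 0,"ay": 0,"az": 0,"jaw": 82},{"tx": 0,"ty": 1,"tz": 46,"ax": 0,"ay": 0,"az": 0,"jaw": 82},{"tx": 0,"ty": 1,"tz": 46,"ax": 0,"ay": 0,"az": 0,"jaw": 82},{"tx": 0,"ty": 1,"tz": 46,"ax": 0,"ay": 0,"az": 0,"jaw": 72}], newtons=25)

```text
clock: 24.42
tool_pos: [0.5658, -0.0027, 0.0082]
tool_rot: [-3.141, 0.0, -1.465]
ft_force: [0.8, 0.2, 0.2]
gripper_width: 0.0765
grip_force: 0.0
```

Emit:
servo_tool(targets=[{"tx": 0,"ty": 0,"tz": 0,"ax": 0,"ay": 0,"az": 0,"jaw": 66},{"tx": 0,"ty": 0,"tz": 0,"ax": 0,"ay": 0,"az": 0,"jaw": 58},{"tx": 0,"ty": 0,"tz": 0,"ax": 0,"ay": 0,"az": 0,"jaw": 56},{"tx": 0,"ty": 0,"tz": 0,"ax": 0,"ay": 0,"az": 0,"jaw": 56},{"tx": 0,"ty": 0,"tz": 0,"ax": 0,"ay": 0,"az": 0,"jaw": 56}])

```text
clock: 25.05
tool_pos: [0.5658, -0.0027, 0.008]
tool_rot: [-3.141, 0.0, -1.465]
ft_force: [1.4, 0.4, 4.0]
gripper_width: 0.0586
grip_force: 25.0
```

Emit:
servo_tool(targets=[{"tx": 0,"ty": 0,"tz": -5,"ax": 0,"ay": 0,"az": 0,"jaw": 56},{"tx": 0,"ty": 0,"tz": -20,"ax": 0,"ay": 0,"az": 0,"jaw": 56},{"tx": 0,"ty": 0,"tz": -45,"ax": 0,"ay": 0,"az": 0,"jaw": 56},{"tx": 0,"ty": 0,"tz": -80,"ax": 0,"ay": 0,"az": 0,"jaw": 56},{"tx": 0,"ty": 0,"tz": -100,"ax": 0,"ay": 0,"az": 0,"jaw": 56}])

```text
clock: 25.68
tool_pos: [0.5657, -0.0028, 0.1102]
tool_rot: [-3.14, 0.0, -1.465]
ft_force: [0.8, -0.0, -1.4]
gripper_width: 0.0586
grip_force: 25.0
```

```bash
python3 go.py .4885 -.354 .11 -97.4
python3 - <<'E'
from h import *
im=snap('side','s5.png'); cv2.imwrite('pics/s5c.png',cv2.resize(im[150:300,240:440,::-1],(800,600),interpolation=2))
E
```

```text
t 25.68 pos [ 0.5657 -0.0028  0.1102] rot [-3.14   0.    -1.465] F [ 0.8 -0.  -1.4] w 0.0586 gf 24.998921491205692 j [ 0.34  0.28 -0.39  0.   -0.9  -0.24]
[ 3.411e+02  1.138e+02 -1.000e-01] [-0.002  0.001  0.235]
```

View pics/s5c.png

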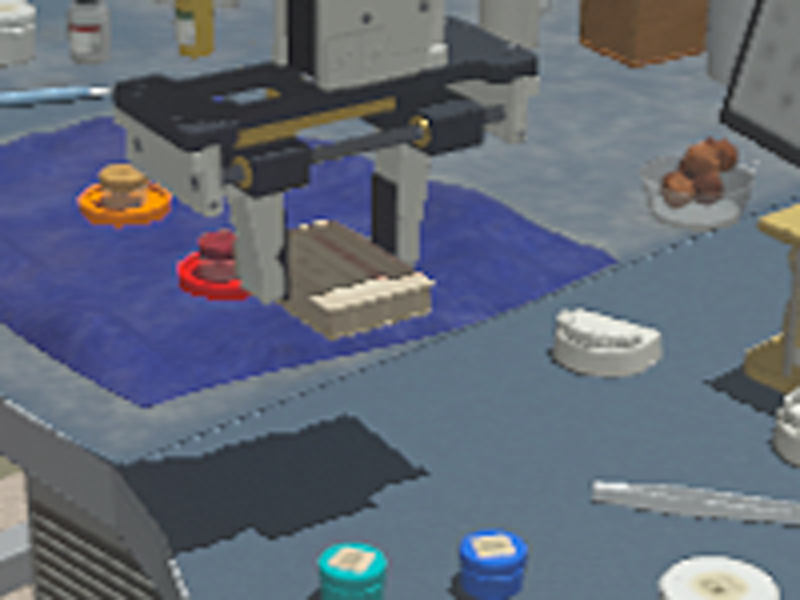

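Emit:
servo_tool(targets=[{"tx": 45,"ty": 15,"tz": 0,"ax": 0,"ay": 0,"az": 0.03,"jaw": 56},{"tx": 95,"ty": 32,"tz": 0,"ax": 0,"ay": 0,"az": 0.07,"jaw": 56},{"tx": 145,"ty": 48,"tz": 0,"ax": 0,"ay": 0,"az": 0.1,"jaw": 56},{"tx": 195,"ty": 65,"tz": 0,"ax": 0,"ay": 0,"az": 0.14,"jaw": 56},{"tx": 245,"ty": 82,"tz": 0,"ax": 0,"ay": 0,"az": 0.17,"jaw": 56}])

```text
clock: 26.35
tool_pos: [0.5086, -0.2566, 0.1079]
tool_rot: [3.141, 0.0, -1.636]
ft_force: [0.3, -0.4, -1.8]
gripper_width: 0.0585
grip_force: 25.0
```

```bash
python3 go.py .4885 -.354 .11 -97.4
```

```text
t 26.35 pos [ 0.5086 -0.2566  0.1079] rot [ 3.141  0.    -1.636] F [ 0.3 -0.4 -1.8] w 0.0585 gf 25.000037122517824 j [-0.12  0.29 -0.38 -0.   -0.9   0.06]
[98.5 13.7 -2.1] [0.    0.    0.064]
```

Emit:
servo_tool(targets=[{"tx": 45,"ty": 6,"tz": 0,"ax": 0,"ay": 0,"az": 0.03,"jaw": 56},{"tx": 80,"ty": 11,"tz": 0,"ax": 0,"ay": 0,"az": 0.064,"jaw": 56},{"tx": 97,"ty": 13,"tz": 0,"ax": 0,"ay": 0,"az": 0.064,"jaw": 56},{"tx": 97,"ty": 13,"tz": 10,"ax": 0,"ay": 0,"az": 0.064,"jaw": 56},{"tx": 97,"ty": 13,"tz": 35,"ax": 0,"ay": 0,"az": 0.064,"jaw": 56}])

```text
clock: 26.98
tool_pos: [0.4911, -0.3507, 0.073]
tool_rot: [-3.139, -0.0, -1.699]
ft_force: [0.2, -0.3, -2.0]
gripper_width: 0.0585
grip_force: 25.0
```

Emit:
servo_tool(targets=[{"tx": 0,"ty": 0,"tz": 20,"ax": 0,"ay": 0,"az": 0,"jaw": 56},{"tx": 0,"ty": 0,"tz": 35,"ax": 0,"ay": 0,"az": 0,"jaw": 56},{"tx": 0,"ty": 0,"tz": 35,"ax": 0,"ay": 0,"az": 0,"jaw": 56},{"tx": 0,"ty": 0,"tz": 35,"ax": 0,"ay": 0,"az": 0,"jaw": 56},{"tx": 0,"ty": 0,"tz": 35,"ax": 0,"ay": 0,"az": 0,"jaw": 56}])

```text
clock: 27.6
tool_pos: [0.4909, -0.3512, 0.0385]
tool_rot: [-3.14, -0.0, -1.699]
ft_force: [1.0, -0.2, -2.8]
gripper_width: 0.0585
grip_force: 25.0
```

```bash
python3 go.py .4885 -.354 .019 -97.4
python3 - <<'E'
from h import *
im=snap('side','s6.png'); cv2.imwrite('pics/s6c.png',cv2.resize(im[270:430,270:470,::-1],(750,600),interpolation=2))
E
```

```text
t 27.6 pos [ 0.4909 -0.3512  0.0385] rot [-3.14  -0.    -1.699] F [ 1.  -0.2 -2.8] w 0.0585 gf 24.99904716387391 j [-0.3   0.42 -0.37  0.   -0.77  0.17]
[ 3.1  2.1 19.5] [-0.002 -0.     0.001]
```

View pics/s6c.png

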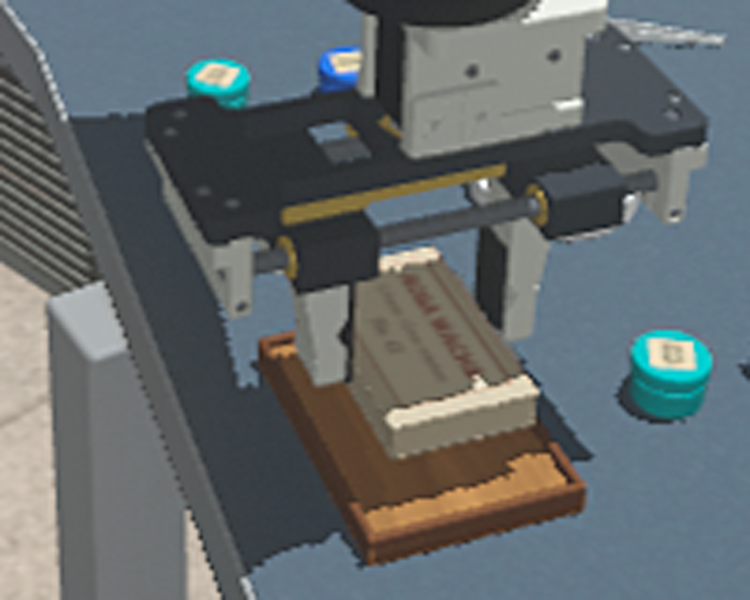

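Emit:
servo_tool(targets=[{"tx": 3,"ty": 2,"tz": 0,"ax": 0,"ay": 0,"az": 0,"jaw": 56},{"tx": 3,"ty": 2,"tz": 10,"ax": 0,"ay": 0,"az": 0,"jaw": 56},{"tx": 3,"ty": 2,"tz": 19,"ax": 0,"ay": 0,"az": 0,"jaw": 56},{"tx": 3,"ty": 2,"tz": 19,"ax": 0,"ay": 0,"az": 0,"jaw": 56},{"tx": 3,"ty": 2,"tz": 19,"ax": 0,"ay": 0,"az": 0,"jaw": 56}])

```text
clock: 28.28
tool_pos: [0.4878, -0.3537, 0.0183]
tool_rot: [3.141, 0.0, -1.699]
ft_force: [0.2, 0.8, -2.6]
gripper_width: 0.0586
grip_force: 25.0
```

Emit:
servo_tool(targets=[{"tx": 0,"ty": 0,"tz": 0.5,"ax": 0,"ay": 0,"az": 0,"jaw": 56},{"tx": 0,"ty": 0,"tz": 1,"ax": 0,"ay": 0,"az": 0,"jaw": 56},{"tx": 0,"ty": 0,"tz": 1,"ax": 0,"ay": 0,"az": 0,"jaw": 56},{"tx": 0,"ty": 0,"tz": 1,"ax": 0,"ay": 0,"az": 0,"jaw": 56},{"tx": 0,"ty": 0,"tz": 1,"ax": 0,"ay": 0,"az": 0,"jaw": 56}])

```text
clock: 28.9
tool_pos: [0.488, -0.3538, 0.0177]
tool_rot: [-3.142, -0.0, -1.699]
ft_force: [1.2, 0.1, -1.3]
gripper_width: 0.0586
grip_force: 25.0
```

Emit:
servo_tool(targets=[{"tx": 0,"ty": 0,"tz": 0.5,"ax": 0,"ay": 0,"az": 0,"jaw": 56},{"tx": 0,"ty": 0,"tz": 1,"ax": 0,"ay": 0,"az": 0,"jaw": 56},{"tx": 0,"ty": 0,"tz": 1,"ax": 0,"ay": 0,"az": 0,"jaw": 56},{"tx": 0,"ty": 0,"tz": 1,"ax": 0,"ay": 0,"az": 0,"jaw": 56},{"tx": 0,"ty": 0,"tz": 1,"ax": 0,"ay": 0,"az": 0,"jaw": 56}])

```text
clock: 29.52
tool_pos: [0.4879, -0.3538, 0.0169]
tool_rot: [-3.141, -0.0, -1.699]
ft_force: [-1.0, 1.4, 4.9]
gripper_width: 0.0585
grip_force: 25.0
```

Contact (about +7 N change). Release and lift clear.

Emit:
servo_tool(targets=[{"tx": 0,"ty": 0,"tz": -0.2,"ax": 0,"ay": 0,"az": 0,"jaw": 64},{"tx": 0,"ty": 0,"tz": -0.2,"ax": 0,"ay": 0,"az": 0,"jaw": 78},{"tx": 0,"ty": 0,"tz": -0.2,"ax": 0,"ay": 0,"az": 0,"jaw": 78},{"tx": 0,"ty": 0,"tz": -0.2,"ax": 0,"ay": 0,"az": 0,"jaw": 78},{"tx": 0,"ty": 0,"tz": -15,"ax": 0,"ay": 0,"az": 0,"jaw": 78}])

```text
clock: 30.15
tool_pos: [0.4871, -0.3534, 0.0311]
tool_rot: [3.139, 0.001, -1.699]
ft_force: [-1.1, 0.8, -0.6]
gripper_width: 0.0778
grip_force: 0.0
```

Emit:
servo_tool(targets=[{"tx": 0,"ty": 0,"tz": -50,"ax": 0,"ay": 0,"az": 0,"jaw": 78},{"tx": 0,"ty": 0,"tz": -100,"ax": 0,"ay": 0,"az": 0,"jaw": 78},{"tx": -50,"ty": 0,"tz": -150,"ax": 0,"ay": 0,"az": 0,"jaw": 78},{"tx": -100,"ty": 0,"tz": -150,"ax": 0,"ay": 0,"az": 0,"jaw": 78},{"tx": -150,"ty": 0,"tz": -150,"ax": 0,"ay": 0,"az": 0,"jaw": 78}])

```text
clock: 30.78
tool_pos: [0.5078, -0.2037, 0.1842]
tool_rot: [-3.138, 0.0, -1.7]
ft_force: [0.7, -0.0, -1.0]
gripper_width: 0.078
grip_force: 0.0
```

Emit:
servo_tool(targets=[{"tx": -50,"ty": 0,"tz": 0,"ax": 0,"ay": 0,"az": 0,"jaw": 78},{"tx": -100,"ty": 0,"tz": 0,"ax": 0,"ay": 0,"az": 0,"jaw": 78},{"tx": -150,"ty": 0,"tz": 0,"ax": 0,"ay": 0,"az": 0,"jaw": 78},{"tx": -180,"ty": 0,"tz": 0,"ax": 0,"ay": 0,"az": 0,"jaw": 78},{"tx": -180,"ty": 0,"tz": 0,"ax": 0,"ay": 0,"az": 0,"jaw": 78}])

```text
clock: 31.4
tool_pos: [0.5306, -0.0246, 0.1828]
tool_rot: [-3.14, 0.001, -1.696]
ft_force: [0.3, 0.2, 0.5]
gripper_width: 0.0782
grip_force: 0.0
```

```bash
python3 go.py
python3 - <<'E'
from seg import *
im=snap('top','t7.png'); b=snap('side','s7.png')
A=cv2.resize(im[190:310,160:500,::-1],(800,282),interpolation=2); B=cv2.resize(b[190:430,230:510,::-1],(360,309),interpolation=2)
cv2.imwrite('pics/f7.png',A)
cv2.imwrite('pics/f7s.png',cv2.resize(b[190:430,230:510,::-1],(700,600),interpolation=2))
T={'tray':((430,245,500,300),lambda h,s,v:((h<20)|(h>170))&(s>40),.013),
'orpot':((180,222,196,240),lambda h,s,v:(v<225)|(s<190),.03),
'redpot':((229,217,247,235),lambda h,s,v:(v<190),.03),
'tan':((390,248,412,274),lambda h,s,v:(s<90)&(v>120),.03)}
for k,(bx,f,z) in T.items(): print(k,*[np.round(x,4) for x in seg(im,bx,f,'top',z)])
E
```

```text
t 31.4 pos [ 0.5306 -0.0246  0.1828] rot [-3.140e+00  1.000e-03 -1.696e+00] F [0.3 0.2 0.5] w 0.0782 gf 0.0 j [ 0.32  0.16 -0.37  0.   -1.04 -0.45]
tray [ 0.4879 -0.3534] [ 0.4882 -0.3537] [ 91. 125.] [ -8.2 -96.6] 760
orpot [0.5898 0.361 ] [0.5905 0.3615] [42. 47.] [ -89.7 -177.7] 271
redpot [0.6015 0.2305] [0.6043 0.2319] [47. 47.] [ -89.7 -178.5] 271
tan [ 0.5145 -0.1886] [ 0.5149 -0.188 ] [31. 31.] [-89.7 179.1] 118
```

View pics/f7.png

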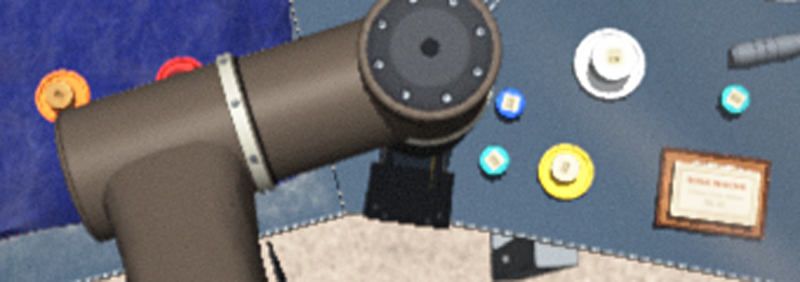

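View pics/f7s.png

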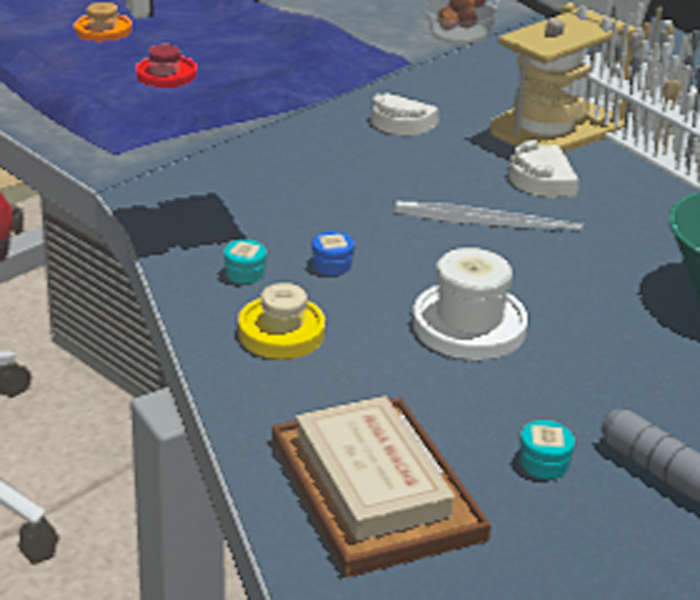

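```bash
python3 -c "
from station import ticket
print(ticket.close_job())"
```

```text
the job is handed in; nothing more can be done
None
```

I took the stack apart and handed the job in at about 31 s: the final pictures show both pots, the jar and the tin upright on their own places, the tan pot where it was, and the gripper clear; no verdict came back.

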